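Show which part goes in which bin

TASK

Show the trainee who watches the desk camera where the next part belongs: point at the white fluted knob with the fingertips a couple of centimetres above its middle and stay there for about two seconds, then do the same over the middle of the empty blue bin. Then press the green call button all the way in and let it go. Touch none of the parts or bins, and rise well clear of them as you travel from one to the next, so that no other part or bin seems to be pointed at.

Things in the scene. Friction and masses are not known exactly. Their poses are not given: they have to be found in the camera images.
- knob: white 3D-printed knob, the round one with a fluted rim, 41 mm across and 20 mm high, lying flat and loose on the desk; origin at the centre of its underside, z up
- knob_top (a point): centre of the knob's flat top face, 20 mm above the desk
- gear: orange 3D-printed gear, 49 mm across, 16 mm high; origin at the centre of its underside; bystander, loose
- bracket: white 3D-printed angle bracket (L seen from above), 36 x 36 x 20 mm; origin at the centre of its underside; bystander, loose
- tape: roll of black tape lying flat, 66 mm across, 19 mm high; origin at the centre of its underside; bystander, loose
- bin_empty: the empty one of three equal open blue bins, 80 x 80 mm and 25 mm high, walls and floor 3 mm, loose on the desk; origin at the centre of its underside, z up, front with a white label to its own -x
- bin_empty_rim (a point): centre of the empty bin's open mouth, level with its rim, 25 mm above the desk
- bin_terminal: blue bin of the same size that holds the terminal strip; origin at the centre of its underside
- bin_stick: blue bin of the same size that holds the memory stick; origin at the centre of its underside
- terminal: cream screw terminal strip, 19 x 62 x 14 mm, lying in its bin; origin at the centre of its underside; bystander, loose
- stick: red memory stick, 18 x 52 x 9 mm, lying in its bin; origin at the centre of its underside; bystander, loose
- call_button_top (a point): centre of the top face of the green round push button, 32 mm across, in a grey housing fixed to the desk; pressed straight down; released it stands 22 mm above the desk
- call_button (a joint): how far the green button is pressed, m: 0 released, 0.006 all the way in (a spring, 5 N at the bottom; it comes back up when let go)

How it is judged:
By the outcome, as a careful person would: the job done as asked, in the order asked, and still so for the second after the job is handed in, with the robot touching nothing.
It also fails if it takes over 56 s, if anything falls off the work surface, if the arm or the gripper's body presses on something with over 40 N, if the wrist force passes 120 N, or if a joint passes its speed limit or range.

ROBOT

A 6-joint arm with a two-finger parallel gripper is mounted at the origin on a cart in front of the work surface, level with it; the furniture and walls round the work are solid. World frame = base frame: x ahead of the robot, y to its left, z up, the work surface at z = 0. Lengths are in m, angles in degrees, forces in N, time in s.
With the tool pointing down it reaches from about 0.275 to 0.75 m from the base axis. Payload 10.2 kg.
Tool frame: the origin (TCP) lies at the very end of the fingers, on their centre line; the grasp point (between the pads) lies 19 mm behind it (ctrl.hold_point_z is the distance from the TCP to the grasp point, in m); z points along the fingers, y is the line along which they close (so a half turn about z gives the same grasp; the last joint's range is limited). The gripper opens to 85 mm and grips with 20 to 120 N. Pads are 22 mm wide; open, the fingers measure 114 mm over their backs; the gripper's body (76 mm by 85 mm) begins 54 mm behind the grasp point. The pads swing forward as they close: fully open they stand 13 mm farther back than shut.
Start: joints at [63.461, 17.928, 85.812, -0, 76.261, -12.8], TCP at [0.125, 0.51, 0.202] pointing down, gripper open.
Joint ranges: [-168.41, 168.41], [-55.51, 124.54], [10.69, 146.95], [-70.63, 250.63], [1, 178], [-165.06, 165.06]. Speed limits (degrees/s): [136.94, 136.94, 172.46, 180, 180, 180].

INTERFACE

Orientations are given as a 3x3 rotation matrix whose columns are the frame's x, y, z axes.
In Python, from workcell import ctrl gives the robot as it stands. Calls block until the motion is done:
- ctrl.reach(position, orientation): joint-space move of the TCP to a pose.
- ctrl.movel(position, rot=None, velocity=0.15, f_stop=None): straight line of the TCP; rot=None keeps the orientation; velocity is the mean speed in m/s. With f_stop (N) it stops when the force on the tool has changed by that much, and returns True; else False.
- ctrl.goto_joints(angles): joint-space move.
- ctrl.command_gripper(opening, grip_force=None): opening from 0.0 (shut) to 1.0 (fully open); grip_force is the grip in N (None keeps the last); returns when the fingers have stopped.
- ctrl.sleep(seconds).
- ctrl.inverse_kinematics(position, orientation): joint angles nearest the present ones, or None.
- ctrl.observe(): the state.
- ctrl.get_image(name): name is "side" or "top"; returns (picture, depth): 384x512x3 uint8, red, green, blue; 384x512 float32, m along the optical axis (not along the pixel's ray), 0 where there is no reading.
- ctrl.calibration(name): a dict with "K" (3x3 intrinsics, pixels), "D" ([k1, k2, p1, p2, k3] as OpenCV has them; the pictures are not rectified), "eye" and "attitude" of the camera in the world. Camera axes: x right, y down, z forward; pixel columns grow to the right and rows downward; lengths in m; the calibration is good to about 2 mm. A picture is of the moment at which its call begins. calibration takes no time and is no camera call.
A pose or a line that the arm cannot do raises ctrl.Unreachable and nothing moves.
- ctrl.sign_off(): hands the job in; it is judged then, once.
The state is a dict: "time": time; "qpos": joint angles; "qd": joint speeds; "effort": joint torques, N m; "position": TCP position; "orientation": TCP orientation; "force": force on the tool from outside, world axes, zero at the start; "moment": the same for the moment, N m; "width": opening from 0.0 (shut) to 1.0 (fully open); "grasp_force": force on a finger pad.
Only numpy, scipy, OpenCV 4.12 (cv2) and the standard library are available. Lean on these libraries where they do the work, as an engineer would, in place of code of your own. Each camera call takes 0.05 s, during which the arm holds its last target. There are 200 camera calls.

## Working session

There is one attempt and no reset: what is moved stays moved. The work goes in short steps, each a Python script; the robot and the scene stay as the last script left them, time stands still between calls to the robot, and variables do not carry over. Pictures are saved under pics/ and viewed, at most 13 in all, crops included, and the job is handed in when it is done.

```bash
mkdir -p pics; python3 - <<'E'
from workcell import ctrl
import cv2,numpy as np
for n in("top","side"):
    p,d=ctrl.get_image(n); cv2.imwrite(f"pics/{n}0.png",p[:,:,::-1]); np.savez(f"{n}0.npz",p=p,d=d)
    c=ctrl.calibration(n); print(n,c)
o=ctrl.observe();print(o["time"],o["orientation"],o["width"])
E
```

```text
top {'K': array([[396.18994872,   0.        , 258.78241553],
       [  0.        , 396.18994872, 192.99952803],
       [  0.        ,   0.        ,   1.        ]]), 'D': array([-0.08699221,  0.        ,  0.        ,  0.        ,  0.        ]), 'eye': array([0.35188133, 0.07359309, 0.89869282]), 'attitude': array([[-0.01525258, -0.97633011,  0.21574723],
       [-0.99987316,  0.01390363, -0.0077689 ],
       [ 0.00458534, -0.21583836, -0.97641834]])}
side {'K': array([[492.6515604 ,   0.        , 251.14554988],
       [  0.        , 492.6515604 , 188.81072652],
       [  0.        ,   0.        ,   1.        ]]), 'D': array([-0.0161206,  0.       ,  0.       ,  0.       ,  0.       ]), 'eye': array([ 0.29216819, -0.62316687,  0.72080109]), 'attitude': array([[ 0.94961492, -0.20161836,  0.23996153],
       [-0.31320897, -0.6384931 ,  0.7030126 ],
       [ 0.01147353, -0.74274935, -0.66947125]])}
0.1 [[-9.71380329e-01  2.37528912e-01 -5.22480003e-04]
 [ 2.37529349e-01  9.71379785e-01 -1.05945826e-03]
 [ 2.55874545e-04 -1.15324125e-03 -9.99999302e-01]] 0.9948301945541375
```

View pics/top0.png

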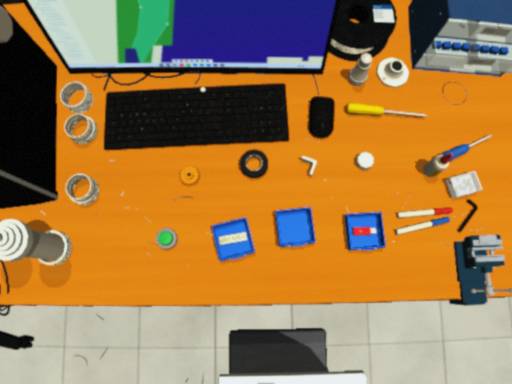

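View pics/side0.png

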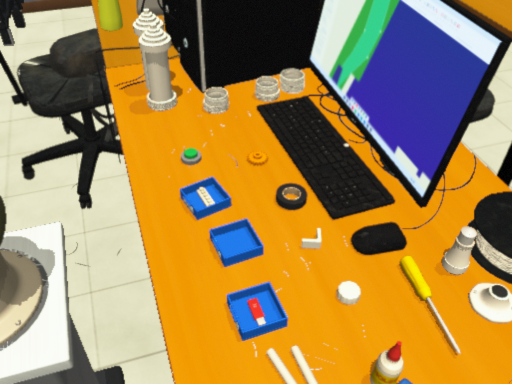

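The top view shows the knob at about (365,160), the empty bin at (295,228), the button at (167,239), the gear at (189,175), the tape at (254,164) and the bracket at (310,164). The side view has the knob at (348,292), the empty bin at (236,242) and the button at (191,155). Next I'll compute positions from both views.

```bash
cat > h.py <<'E'
import numpy as np,cv2
from workcell import ctrl
def ray(n,uv):
    c=ctrl.calibration(n); q=cv2.undistortPoints(np.array([[uv]],float),c["K"],c["D"])[0,0]
    return c["eye"],c["attitude"]@np.array([*q,1.])
def onz(n,uv,z):
    e,r=ray(n,uv); return e+r*(z-e[2])/r[2]
def depthpt(n,uv,d):
    e,r=ray(n,uv); return e+r*d
def proj(n,P):
    c=ctrl.calibration(n); R=c["attitude"]; 
    return cv2.projectPoints(np.atleast_2d(np.array(P,float)),cv2.Rodrigues(R.T)[0],-R.T@c["eye"],c["K"],c["D"])[0][:,0]
E
python3 - <<'E'
from h import *
print("tcp proj",proj("top",[.125,.51,.202]),proj("side",[.125,.51,.202]))
def seg(n,uv,h,f):
    z=np.load(n+"0.npz");p,d=z["p"],z["d"]
    hsv=cv2.cvtColor(p,cv2.COLOR_RGB2HSV); m=f(hsv).astype(np.uint8)
    k,l,s,c=cv2.connectedComponentsWithStats(m); i=l[uv[1],uv[0]]
    v,u=np.nonzero(l==i); P=np.array([depthpt(n,(a,b),d[b,a]) for a,b in zip(u,v)])
    T=P[P[:,2]>h-.004] if h else P
    hull=(T.min(0)+T.max(0))/2
    rect=cv2.minAreaRect((P[:,:2]*1000).astype(np.float32))
    print(n,uv,s[i],"onz",onz(n,c[i],h).round(4),"topmean",T.mean(0).round(4),"mid",hull.round(4),"z%",np.percentile(P[:,2],[5,50,95]).round(4),"rect",rect)
w=lambda H:(H[...,1]<90)&(H[...,2]>130)
b=lambda H:(H[...,0]>95)&(H[...,0]<130)&(H[...,1]>140)
g=lambda H:(H[...,0]>45)&(H[...,0]<85)&(H[...,1]>110)
for n,k,e,c in(("top",(365,160),(295,228),(167,239)),("side",(348,292),(236,246),(191,154))):
    seg(n,k,.02,w);seg(n,e,.025,b);seg(n,c,.022,g)
tall=[]
for n in("top",):
    z=np.load(n+"0.npz")["d"]
    for uv in((30,240),(189,170),(254,152),(310,164),(225,242),(372,231),(365,70),(435,165),(480,260)):
        print(uv,depthpt(n,uv,z[uv[1],uv[0]]).round(3))
    for n in("top","side"):
        p=np.load(n+"0.npz")["p"]
a=cv2.resize(np.load("top0.npz")["p"][140:270,140:400],None,fx=3,fy=3,interpolation=cv2.INTER_CUBIC)
cv2.imwrite("pics/c1.png",a[:,:,::-1])
E
```

```text
tcp proj [[  3.84970457 413.94757777]] [[20.34997628 53.57298549]]
top (365, 160) [357 152  17  17 215] onz [ 0.6218 -0.1825  0.02  ] topmean [ 0.6229 -0.1833  0.019 ] mid [ 0.6231 -0.183   0.0197] z% [0.008  0.0186 0.0212] rect ((626.08251953125, -186.912841796875), (39.13997268676758, 45.33806610107422), 30.40973663330078)
top (295, 228) [ 276  208   39   38 1232] onz [ 0.4668 -0.0119  0.025 ] topmean [ 0.4448 -0.0037  0.0714] mid [0.4307 0.0098 0.46  ] z% [0.001  0.0039 0.0253] rect ((427.0772705078125, -0.24715423583984375), (98.13896942138672, 186.53684997558594), 73.2705078125)
top (167, 239) [159 231  13  14 145] onz [0.4467 0.2765 0.022 ] topmean [0.446  0.275  0.0287] mid [0.4068 0.182  0.4586] z% [0.0201 0.0228 0.0251] rect ((399.8197021484375, 182.83779907226562), (238.28965759277344, 28.47416114807129), 63.384578704833984)
side (348, 292) [338 281  23  23 419] onz [ 0.6204 -0.1914  0.02  ] topmean [ 0.6232 -0.1875  0.0213] mid [ 0.4679 -0.3947  0.3685] z% [0.0049 0.0181 0.0207] rect ((458.8765563964844, -387.8311767578125), (575.463623046875, 39.241790771484375), 50.78573989868164)Traceback (most recent call last):
  File "<stdin>", line 16, in <module>
  File "<stdin>", line 7, in seg
  File "h.py", line 9, in depthpt
    e,r=ray(n,uv); return e+r*d
        ~~~^^^^^^
  File "h.py", line 4, in ray
    c=ctrl.calibration(n); q=cv2.undistortPoints(np.array([[uv]],float),c["K"],c["D"])[0,0]
ValueError: time passes only in moves, steps and waits
```

```bash
sed -i 's/^def ray/_c={n:ctrl.calibration(n) for n in("top","side")}\ndef ray/; s/c=ctrl.calibration(n);/c=_c[n];/' h.py
python3 - <<'E'
from h import *
def seg(n,uv,lo,hi,f):
    z=np.load(n+"0.npz");p,d=z["p"],z["d"]
    m=f(cv2.cvtColor(p,cv2.COLOR_RGB2HSV)).astype(np.uint8)
    k,l,s,c=cv2.connectedComponentsWithStats(m); i=l[uv[1],uv[0]]
    v,u=np.nonzero((l==i)&(d>0)); P=np.array([depthpt(n,(a,b),d[b,a]) for a,b in zip(u,v)])
    T=P[(P[:,2]>lo)&(P[:,2]<hi)]
    print(n,uv,len(T),"onz",onz(n,c[i],(lo+hi)/2).round(4),"mean",T.mean(0).round(4),"rect",cv2.minAreaRect((T[:,:2]*1000).astype(np.float32)))
w=lambda H:(H[...,1]<90)&(H[...,2]>130)
b=lambda H:(H[...,0]>95)&(H[...,0]<130)&(H[...,1]>140)
g=lambda H:(H[...,0]>45)&(H[...,0]<85)&(H[...,1]>110)
for n,k,e,c in(("top",(365,160),(295,228),(167,239)),("side",(348,292),(236,246),(191,154))):
    seg(n,k,.016,.024,w);seg(n,e,.020,.030,b);seg(n,e,-.002,.008,b);seg(n,c,.018,.026,g)
z=np.load("top0.npz")["d"]
for uv in((30,240),(189,170),(254,152),(310,164),(225,242),(372,231),(365,70),(435,165),(480,260),(362,65)):
    print(uv,depthpt("top",uv,z[uv[1],uv[0]]).round(3))
a=cv2.resize(np.load("top0.npz")["p"][140:270,140:400],None,fx=3,fy=3,interpolation=cv2.INTER_CUBIC)
cv2.imwrite("pics/c1.png",a[:,:,::-1])
a=cv2.resize(np.load("side0.npz")["p"][200:320,170:370],None,fx=4,fy=4,interpolation=cv2.INTER_CUBIC)
cv2.imwrite("pics/c2.png",a[:,:,::-1])
E
```

```text
top (365, 160) 176 onz [ 0.6218 -0.1825  0.02  ] mean [ 0.6229 -0.1833  0.019 ] rect ((623.7013549804688, -183.1850128173828), (34.00083923339844, 36.26458740234375), 80.60618591308594)
top (295, 228) 147 onz [ 0.4668 -0.0119  0.025 ] mean [ 0.4516 -0.0082  0.0247] rect ((466.9886779785156, -12.109451293945312), (80.03519439697266, 78.38297271728516), 5.219277858734131)
top (295, 228) 1019 onz [ 0.4697 -0.0141  0.003 ] mean [ 0.4711 -0.0137  0.0034] rect ((471.2425842285156, -13.691581726074219), (72.68388366699219, 73.21196746826172), 5.4115424156188965)
top (167, 239) 142 onz [0.4467 0.2765 0.022 ] mean [0.4466 0.2764 0.0226] rect ((447.3836975097656, 276.5205383300781), (28.85224151611328, 27.744461059570312), 0.02943323738873005)
side (348, 292) 290 onz [ 0.6204 -0.1914  0.02  ] mean [ 0.6243 -0.186   0.0189] rect ((624.0707397460938, -185.6746368408203), (36.98533248901367, 35.698177337646484), 54.896793365478516)
side (236, 246) 283 onz [ 0.4677 -0.0259  0.025 ] mean [ 0.4647 -0.0238  0.0235] rect ((468.44793701171875, -15.31777572631836), (81.0772933959961, 80.70527648925781), 5.617210865020752)
side (236, 246) 904 onz [ 0.4732 -0.007   0.003 ] mean [ 0.4734 -0.007   0.0036] rect ((470.5205078125, -14.19051742553711), (77.91937255859375, 82.59137725830078), 5.2685017585754395)
side (191, 154) 91 onz [0.4474 0.2696 0.022 ] mean [0.448  0.2724 0.0218] rect ((448.277587890625, 272.72100830078125), (27.300914764404297, 30.625995635986328), 29.292741775512695)
(30, 240) [0.428 0.498 0.175]
(189, 170) [0.606 0.229 0.009]
(254, 152) [0.645 0.076 0.018]
(310, 164) [ 0.619 -0.056 -0.001]
(225, 242) [0.437 0.144 0.013]
(372, 231) [ 0.456 -0.189  0.01 ]
(365, 70) [ 0.83  -0.188  0.063]
(435, 165) [ 0.596 -0.33   0.06 ]
(480, 260) [ 0.381 -0.392  0.089]
(362, 65) [ 0.833 -0.177  0.08 ]
```

View pics/c1.png

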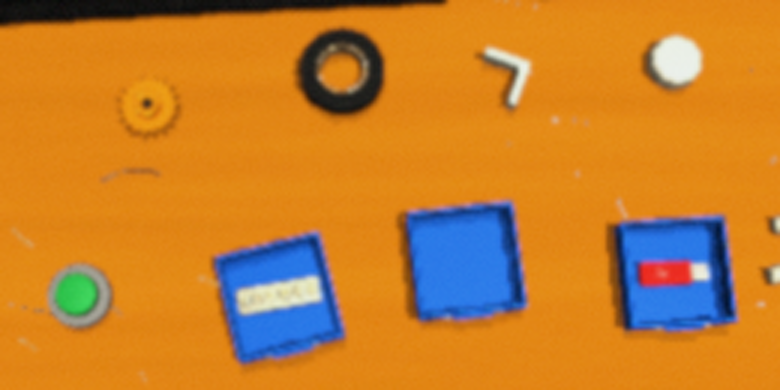

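View pics/c2.png

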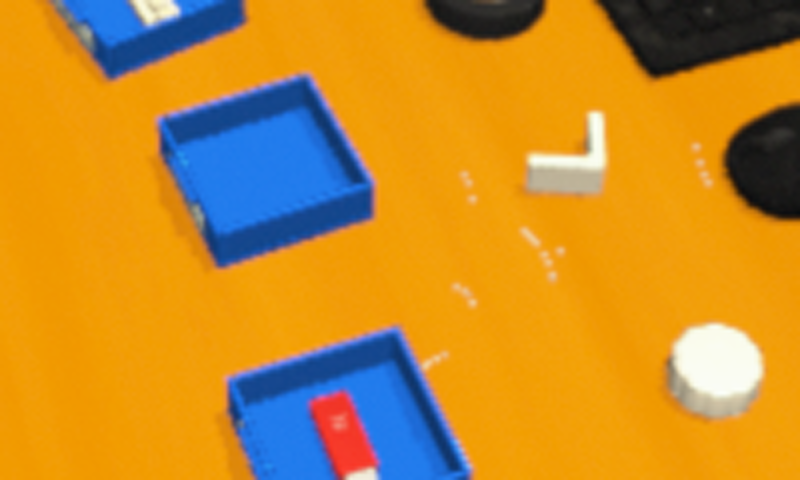

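Both views agree: knob (0.623,-0.185), bin (0.468,-0.0135), button (0.4475,0.274), with sizes and heights matching. The tall post near (0.43,0.50) calls for an inward, high route. I'll point at the knob first.

```bash
python3 - <<'E'
from h import *
R=np.diag([-1.,1,-1])
for p in([.32,.33,.3],[.623,-.185,.2],[.623,-.185,.042],[.468,-.0135,.045],[.4475,.274,.012]):
    print(ctrl.inverse_kinematics(p,R))
ctrl.command_gripper(0.0)
ctrl.reach([.16,.42,.30],R)
ctrl.reach([.32,.30,.30],R)
ctrl.reach([.623,-.185,.20],R)
ctrl.movel([.623,-.185,.042],R,velocity=.12)
ctrl.sleep(.4)
p,d=ctrl.get_image("side");q,_=ctrl.get_image("top")
ctrl.sleep(1.8)
a=np.hstack([cv2.resize(p[180:340,250:430],(400,356)),cv2.resize(q[80:240,280:460],(400,356))])
cv2.imwrite("pics/k.png",a[:,:,::-1])
o=ctrl.observe();print(o["time"],o["position"],o["force"],o["width"])
E
```

```text
[ 3.12259701e+01  6.38359105e+00  8.55917980e+01 -2.54444375e-14
  8.80246109e+01 -5.87740299e+01]
[-2.68476387e+01  3.43781573e+01  6.13876879e+01 -2.54444375e-14
  8.42341548e+01 -1.16847639e+02]
[-2.68476387e+01  4.20432113e+01  7.24759638e+01 -2.54444375e-14
  6.54808249e+01 -1.16847639e+02]
[-1.60352133e+01  2.22781968e+01  1.06155239e+02 -2.54444375e-14
  5.15665647e+01 -1.06035213e+02]
[ 1.86732726e+01  3.11426585e+01  9.77935433e+01 -2.54444375e-14
  5.10637982e+01 -7.13267274e+01]
8.1417 [ 0.62301168 -0.18499738  0.04201707] [0.65751219 0.00604193 0.0386313 ] 0.0008033450261993939
```

View pics/k.png

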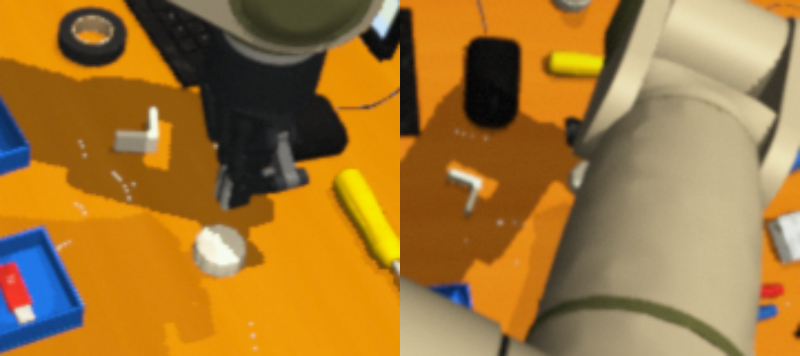

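The left panel shows the knob's top near (220,240), with the fingertips at about (235,203) above it. I'll check that against the projected TCP before moving on.

```bash
python3 - <<'E'
from h import *
p,d=ctrl.get_image("side")
s=400/180
for P in([.623,-.185,.02],[.623,-.185,.042],[.623,-.185,.061]): print(P,(proj("side",P)[0]-[250,180])*s, proj("side",P)[0])
x0,y0=320,230
a=cv2.resize(p[y0:y0+80,x0:x0+80],(600,600),interpolation=cv2.INTER_CUBIC);cv2.imwrite("pics/k2.png",a[:,:,::-1])
for v in range(260,278,2):
    print(v,[ (tuple(depthpt("side",(u,v),d[v,u]).round(3)) if d[v,u] else 0) for u in range(344,362,3)])
print(ctrl.observe()["time"])
E
```

```text
[0.623, -0.185, 0.02] [218.1126716  241.74152426] [348.15070222 288.78368592]
[0.623, -0.185, 0.042] [222.22850628 224.42160375] [350.00282783 280.98972169]
[0.623, -0.185, 0.061] [225.89967305 208.96471979] [351.65485287 274.03412391]
260 [(np.float64(0.655), np.float64(-0.109), np.float64(-0.001)), (np.float64(0.66), np.float64(-0.113), np.float64(0.001)), (np.float64(0.614), np.float64(-0.184), np.float64(0.1)), (np.float64(0.613), np.float64(-0.193), np.float64(0.111)), (np.float64(0.616), np.float64(-0.197), np.float64(0.114)), (np.float64(0.613), np.float64(-0.208), np.float64(0.128))]
262 [(np.float64(0.652), np.float64(-0.116), np.float64(0.003)), (np.float64(0.658), np.float64(-0.116), np.float64(-0.0)), (np.float64(0.613), np.float64(-0.186), np.float64(0.098)), (np.float64(0.615), np.float64(-0.192), np.float64(0.103)), (np.float64(0.618), np.float64(-0.195), np.float64(0.106)), (np.float64(0.613), np.float64(-0.209), np.float64(0.124))]
264 [(np.float64(0.651), np.float64(-0.118), np.float64(-0.001)), (np.float64(0.614), np.float64(-0.179), np.float64(0.083)), (np.float64
[... 1708 characters left out ...]
float64(-0.14), np.float64(-0.001)), (np.float64(0.645), np.float64(-0.142), np.float64(0.0)), (np.float64(0.651), np.float64(-0.144), np.float64(0.0)), (np.float64(0.656), np.float64(-0.146), np.float64(0.001)), (np.float64(0.661), np.float64(-0.147), np.float64(-0.0)), (np.float64(0.666), np.float64(-0.15), np.float64(0.002))]
276 [(np.float64(0.637), np.float64(-0.145), np.float64(0.001)), (np.float64(0.644), np.float64(-0.145), np.float64(-0.001)), (np.float64(0.648), np.float64(-0.149), np.float64(0.002)), (np.float64(0.654), np.float64(-0.149), np.float64(-0.0)), (np.float64(0.659), np.float64(-0.151), np.float64(-0.0)), (np.float64(0.665), np.float64(-0.153), np.float64(-0.0))]
8.1917
```

View pics/k2.png

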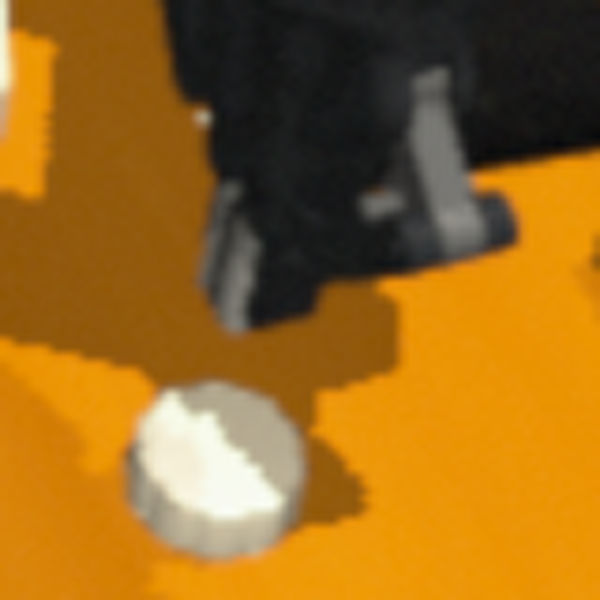

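```bash
python3 - <<'E'
from h import *
p,d=ctrl.get_image("side")
o=ctrl.observe();print(o["orientation"].round(3),o["position"],o["qpos"],o["width"])
P=[];C=[]
for v in range(200,276):
  for u in range(335,400):
    if d[v,u]:
      X=depthpt("side",(u,v),d[v,u])
      if X[2]>.03 and abs(X[0]-.623)<.12 and abs(X[1]+.185)<.12: P.append(X);C.append((u,v))
P=np.array(P)
for z in np.arange(.05,.2,.01):
    T=P[(P[:,2]>=z)&(P[:,2]<z+.01)]
    if len(T):print(z.round(2),len(T),T.min(0)[:2].round(3),T.max(0)[:2].round(3))
for uv in((382,259),(386,259),(378,250),(380,258),(352,266),(351,272),(360,270)): print(uv,depthpt("side",uv,d[uv[1],uv[0]]).round(3))
E
```

```text
[[-1.  0. -0.]
 [ 0.  1. -0.]
 [ 0. -0. -1.]] [ 0.62298816 -0.18502933  0.04198882] [-2.68493840e+01  4.20440857e+01  7.24761990e+01 -2.66083479e-03
  6.54801077e+01 -1.16847967e+02] -0.002062279367795493
0.07 21 [ 0.613 -0.197] [ 0.627 -0.176]
0.08 59 [ 0.613 -0.2  ] [ 0.632 -0.173]
0.09 57 [ 0.613 -0.199] [ 0.63  -0.172]
0.1 41 [ 0.613 -0.2  ] [ 0.62  -0.174]
0.11 46 [ 0.612 -0.215] [ 0.617 -0.158]
0.12 172 [ 0.61  -0.224] [ 0.636 -0.144]
0.13 126 [ 0.608 -0.229] [ 0.637 -0.142]
0.14 154 [ 0.607 -0.238] [ 0.621 -0.13 ]
0.15 190 [ 0.607 -0.247] [ 0.636 -0.123]
0.16 278 [ 0.604 -0.248] [ 0.636 -0.126]
0.17 197 [ 0.605 -0.238] [ 0.631 -0.169]
0.18 110 [ 0.605 -0.228] [ 0.634 -0.197]
0.19 72 [ 0.591 -0.223] [ 0.635 -0.197]
0.2 198 [ 0.587 -0.224] [ 0.648 -0.168]
(382, 259) [ 0.626 -0.243  0.165]
(386, 259) [ 0.632 -0.244  0.164]
(378, 250) [ 0.623 -0.232  0.174]
(380, 258) [ 0.623 -0.241  0.166]
(352, 266) [ 0.615 -0.191  0.092]
(351, 272) [ 0.616 -0.191  0.076]
(360, 270) [ 0.628 -0.197  0.084]
```

The depth image puts the real fingertips at z≈0.076 while the reported TCP is at 0.042. The XY position is right, but the tips are about 35 mm too high. I'll lower in a step and re-measure.

```bash
cat >> h.py <<'E'
def tip(name,c,zoff=.0,save=None):
    p,d=ctrl.get_image("side"); u0,v0=proj("side",[c[0],c[1],.06])[0].astype(int)
    P=[]
    for v in range(v0-35,v0+20):
        for u in range(u0-25,u0+25):
            if d[v,u]:
                X=depthpt("side",(u,v),d[v,u])
                if max(p[v,u])<110 and X[2]>zoff and abs(X[0]-c[0])<.02 and abs(X[1]-c[1])<.025: P.append(X)
    P=np.array(P);P=P[np.argsort(P[:,2])]
    print(name,"lowest",P[:8:2].round(3).tolist(),"xmid",(P[:40,0].min()+P[:40,0].max())/2,"ymid",(P[:,1].min()+P[:,1].max())/2)
    a=cv2.resize(p[v0-60:v0+40,u0-60:u0+60],(720,600),interpolation=cv2.INTER_CUBIC);cv2.imwrite(save,a[:,:,::-1])
E
python3 - <<'E'
from h import *
c=[.623,-.185]
tip("z42",c,.03,"pics/a.png")
print(ctrl.movel([*c,.022],velocity=.08,f_stop=6)); ctrl.sleep(.2)
tip("z22",c,.03,"pics/b.png")
o=ctrl.observe();print(o["time"],o["position"],o["force"])
E
```

```text
z42 lowest [[0.621, -0.19, 0.071], [0.618, -0.191, 0.075], [0.614, -0.188, 0.076], [0.623, -0.196, 0.077]] xmid 0.6210126174631454 ymid -0.18495185796918728
False
z22 lowest [[0.62, -0.191, 0.054], [0.615, -0.186, 0.055], [0.618, -0.19, 0.056], [0.62, -0.19, 0.058]] xmid 0.622323680616983 ymid -0.185036131344429
8.9417 [ 0.62317136 -0.18509126  0.02233859] [-0.29824866 -0.2676286  -0.74019211]
```

View pics/b.png

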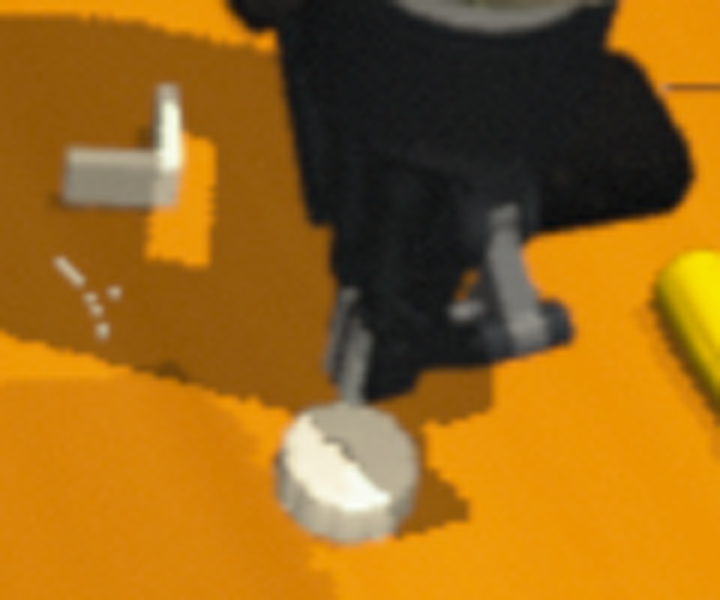

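The picture shows the fingertips at about (380,395), with the knob top at (350,455): still about 3.5 cm of air. The offset is a consistent +33 mm, so I'll correct for it, dwell over the knob, then do the bin.

```bash
python3 - <<'E'
from h import *
O=.033; R=np.diag([-1.,1,-1])
c=[.623,-.185]
print(ctrl.movel([*c,.042-O],R,velocity=.05,f_stop=6)); ctrl.sleep(2.3)
tip("knob",c,.03,"pics/d.png")
ctrl.movel([*c,.17],R,velocity=.15)
b=[.468,-.0135]
ctrl.movel([*b,.17],R,velocity=.15)
print(ctrl.movel([*b,.047-O],R,velocity=.12,f_stop=8)); ctrl.sleep(2.3)
tip("bin",b,.03,"pics/e.png")
o=ctrl.observe();print(o["time"],o["position"],o["force"])
a=np.hstack([cv2.resize(cv2.imread(f"pics/{k}.png"),(400,333)) for k in"de"]);cv2.imwrite("pics/de.png",a)
E
```

```text
False
knob lowest [[0.615, -0.179, 0.04], [0.618, -0.192, 0.042], [0.614, -0.183, 0.043], [0.614, -0.183, 0.045]] xmid 0.6219922533286567 ymid -0.18532446663239913
False
bin lowest [[0.466, -0.02, 0.044], [0.479, -0.02, 0.048], [0.459, -0.011, 0.051], [0.459, -0.008, 0.051]] xmid 0.4692255409837641 ymid -0.014093136083553726
18.4167 [ 0.46801595 -0.01351312  0.01400476] [-0.85093855 -0.63173194 -0.41800086]
```

View pics/de.png

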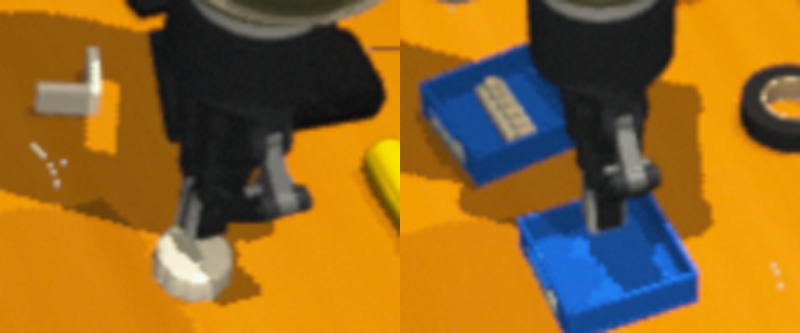

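In both views the fingertips hang over the middle of the target with nothing touched (left tip near (205,238), right near (605,230)). Next is the button.

```bash
python3 - <<'E'
from h import *
R=np.diag([-1.,1,-1]); b=[.468,-.0135]; c=[.4475,.274]
ctrl.movel([*b,.17],R,velocity=.15)
ctrl.movel([*c,.17],R,velocity=.15)
ctrl.movel([*c,.01],R,velocity=.12,f_stop=8)
o=ctrl.observe();f0=o["force"]
r=ctrl.movel([*c,-.026],R,velocity=.015,f_stop=14)
o=ctrl.observe();print(r,o["time"],o["position"],o["force"]-f0)
ctrl.sleep(.4);o=ctrl.observe();print(o["position"],o["force"]-f0)
tip("btn",c,.005,"pics/f.png")
E
```

```text
True 24.6917 [ 0.44755677  0.27402652 -0.01348753] [-2.09838995 -1.20545209  7.72067519]
[ 0.44754632  0.27402173 -0.0135217 ] [-1.85236831 -0.4901053   7.44411468]
btn lowest [[0.431, 0.288, 0.009], [0.461, 0.264, 0.011], [0.459, 0.265, 0.011], [0.428, 0.274, 0.012]] xmid 0.447337402551752 ymid 0.27390431500768414
```

View pics/f.png

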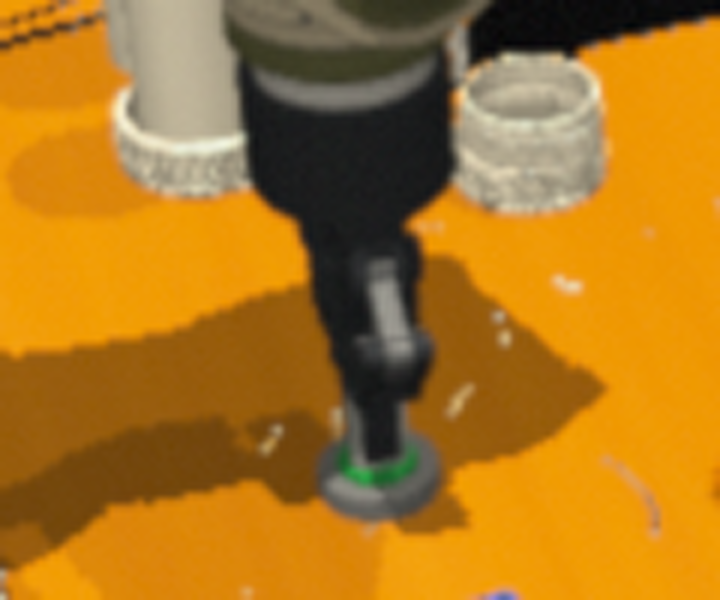

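The fingertips are on the green cap, about (380,460), and the force exceeds the spring's 5 N. I'll push slightly harder to confirm the hard stop, then release and retreat.

```bash
python3 - <<'E'
from h import *
R=np.diag([-1.,1,-1]); c=[.4475,.274]
r=ctrl.movel([*c,-.022],R,velocity=.015,f_stop=20)
o=ctrl.observe();print(r,o["position"],o["force"]); ctrl.sleep(.3)
o=ctrl.observe();print(o["position"],o["force"])
ctrl.movel([*c,.17],R,velocity=.1)
ctrl.reach([.32,.22,.25],R)
ctrl.sleep(.3)
o=ctrl.observe();print(o["time"],o["position"],o["force"])
p,d=ctrl.get_image("side");q,_=ctrl.get_image("top")
u,v=proj("side",[*c,.022])[0].astype(int)
print([depthpt("side",(u+i,v),d[v,u+i]).round(4) for i in(-2,0,2)])
cv2.imwrite("pics/g.png",np.hstack([cv2.resize(p,(400,300)),cv2.resize(q,(400,300))])[:,:,::-1])
E
```

```text
True [ 0.4475768   0.27402221 -0.01352232] [-2.40589966 -2.13936649 10.00162494]
[ 0.44759399  0.27400762 -0.01352198] [-2.95686809 -1.64635975  9.96469456]
28.6833 [0.32034169 0.22009089 0.24936648] [-0.53774668  0.26882388  0.52646265]
[array([0.4418, 0.2773, 0.0235]), array([0.4457, 0.2732, 0.0257]), array([0.4508, 0.2757, 0.0226])]
```

View pics/g.png

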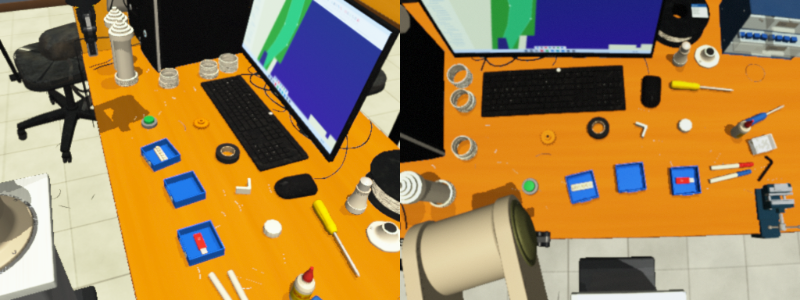

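The parts are undisturbed and the button is back up at z≈0.023. I'll check that the cap really was fully in by comparing its green edge in the saved pressed and released images; this needs no robot time.

```bash
python3 - <<'E'
from h import *
c=[.4475,.274]
u0,v0=proj("side",[*c,.06])[0].astype(int)
p=np.load("side0.npz")["p"]
a=cv2.resize(p[v0-60:v0+40,u0-60:u0+60],(720,600),interpolation=cv2.INTER_CUBIC)[:,:,::-1]
f=cv2.imread("pics/f.png")
def edges(im):
    H=cv2.cvtColor(np.ascontiguousarray(im),cv2.COLOR_BGR2HSV); m=(H[...,0]>45)&(H[...,0]<85)&(H[...,1]>110)
    m[:400]=0; cols=range(350,415,8)
    u=np.nonzero(m.any(0))[0]
    return [int(np.nonzero(m[:,k])[0].max()) if m[:,k].any() else 0 for k in cols],(u.min(),u.max())
print(edges(a),edges(f))
for z in(.022,.0195,.016): print(z,6*(proj("side",[c[0]-.004,c[1]-.0145,z])[0]-[u0-60,v0-60]))
cv2.imwrite("pics/h.png",np.hstack([x[400:540,290:470] for x in(a,f)]).repeat(2,0).repeat(2,1))
E
```

```text
([477, 481, 483, 483, 482, 480, 477, 471, 456], (np.int64(336), np.int64(414))) ([478, 482, 484, 483, 484, 482, 479, 474, 466], (np.int64(338), np.int64(415)))
0.022 [369.0142599  467.66767098]
0.0195 [369.48698698 472.83135736]
0.016 [370.14651768 480.03489663]
```

View pics/h.png

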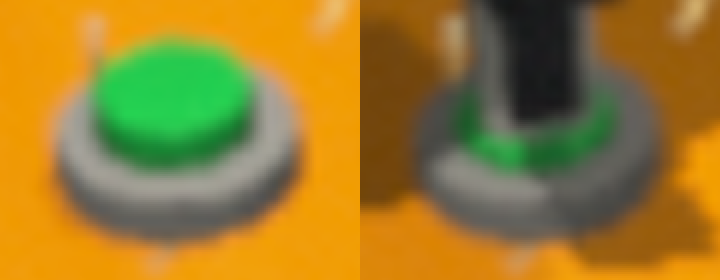

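In the pressed crop the fingers rest only on the green cap. The cap has sunk about 20 px of the roughly 25 px expected, its side wall is almost gone, and it was on a hard stop at 10 N. I take that as fully pressed.

```bash
python3 -c "
from workcell import ctrl
print(ctrl.sign_off())"
```

```text
the job is handed in; nothing more can be done
None
```

I pointed at the knob and then the empty bin for over two seconds each, about 2 cm above their middles, after correcting a first knob hover that was 3–4 cm too high. I then pressed the green button to its hard stop and released it, with no sign that any part or bin moved, and handed the job in at about 29 s.

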